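# Swap the test-dock trays

### The arm

A 7-joint arm with a two-finger parallel gripper is mounted at the origin on a cart in front of the work surface, level with it; the furniture and walls round the work are solid. World frame = base frame: x ahead of the robot, y to its left, z up, the work surface at z = 0. Lengths are in m, angles in rad, forces in N, time in s.
With the tool pointing down it reaches from about 0.425 to 0.875 m from the base axis. Payload 4.7 kg.
Tool frame: the origin (TCP) lies where the fingers leave the gripper's body, on its centre line; the fingertips stand 70 mm ahead of it and the grasp point (between the pads) lies 51 mm ahead of it; z points along the fingers, y is the line along which they close (so a half turn about z gives the same grasp; the last joint's range is limited). The gripper opens to 87 mm and grips with 3 to 60 N. Pads are 19 mm wide; open, the fingers measure 117 mm over their backs; the gripper's body (75 mm by 190 mm) begins 51 mm behind the grasp point.
Start: joints at [1.234, 0.321, -0.07, 1.45, 0.023, 1.371, -0.057], TCP at [0.223, -0.61, 0.292] pointing down, gripper open.
Joint ranges: [-2.86, 2.86], [-0.3, 2.09], [-1.38, 1.24], [0.06, 2.45], [-1.56, 4.7], [0.09, 2.05], [-2.69, 2.69]. Speed limits (rad/s): [2.57, 2.57, 3.14, 3.14, 3.14, 3.14, 3.14].

### API

Orientations are given as a rotation vector (axis times angle).
In Python, from bench import ctrl gives the robot as it stands.
- The arm moves only by the tool drive_tool, never from a script. Its argument "motion" is a list of rows, each a list of 3 entries, a list of its own where there are three numbers: the shift along the tool's x, y, z in cm, then the turn, a rotation vector about the tool's x, y, z in degrees, then the opening, from -1 (shut) to 1 (fully open). In form: [[[x, y, z], [ax, ay, az], claw], ...]. A call has 1 to 12 rows; each row shifts and turns the commanded pose from where the row before left it, along the tool's axes as they then stand; what a row does not reach is not made up. A row lasts 1/8 s, in which the tool goes at most 62.5 mm and 10.7 degrees, less where a joint would pass 70% of its speed; a pose out of reach is approached as far as the arm can. A call with a gripper value outside its range is refused whole. The fingers move at their own pace and stop on an object; "force" is the grip in N (left out, the last holds). Time passes only in rows, so rows that do not move let the fingers close. It gives the time, the measured TCP pose, the force, the opening and the grip force at its end, in the units of the state.
- ctrl.get_state(): the state, without advancing time (a new reading comes with each control period).
- ctrl.get_image(name): name is "side" or "top" or "wrist"; returns the picture (400x640x3 uint8, red, green, blue); there is no depth.
- ctrl.calibration(name): a dict with "K" (3x3 intrinsics, pixels), "distortion" ([k1, k2, p1, p2, k3] as OpenCV has them; the pictures are not rectified), "origin" and "attitude" of the camera in the world; the wrist camera has in their place "tool_from_camera" (4x4, takes a point from camera to tool coordinates, whose origin is the TCP and whose axes are the flange's). Camera axes: x right, y up, looking along -z (the intrinsics and any distortion apply to the point x, -y, -z); pixel columns grow to the right and rows downward; lengths in m; the calibration is good to about 2 mm. A picture is of the moment at which its call begins: read the wrist's pose just before it. calibration takes no time and is no camera call.
- ctrl.close_job(): hands the job in; it is judged then, once.
The state is a dict: "time": time; "joint_positions": joint angles; "qd": joint speeds; "joint_torque": joint torques, N m; "position": TCP position; "tool_rot": TCP orientation; "ft_force": force on the tool from outside, world axes, zero at the start; "torque": the same for the moment, N m; "grip_width": opening from 0.0 (shut) to 1.0 (fully open); "grip_force": force on a finger pad.
Only numpy, scipy, OpenCV 4.12 (cv2) and the standard library are available. Lean on these libraries where they do the work, as an engineer would, in place of code of your own. Each camera call takes 0.05 s, during which the arm holds its last target. There are 200 camera calls.

### The job

Two low test docks stand side by side, each with a sliding tray that has an upright lip at its front. First push the empty tray, which stands part way out, fully home into its dock; then hook a fingertip behind the lip of the tray that carries the circuit board and draw that tray out along its rails to its stop, and let go. Grip and lift nothing, do not touch the board, which must stay seated in its tray, and leave the tape roll, the spudger and the cutters where they lie.

Things in the scene. Friction and masses are not known exactly. Their poses are not given: they have to be found in the camera images.
- board_tray_hook (a point): Board tray: middle of the top edge of the rear face (the face to hook) of the upright lip across the tray's front end; moves with the tray, 44 mm above the desk. x points horizontally along the rails into the dock (the tray comes out towards -x of this frame), y along the lip, z up. The lip is 96 mm wide, 10 mm thick, 36 mm high; its front face is 10 mm towards -x.
- board_tray_bay (a point): Centre of the floor of the open finger bay behind the board tray's lip; moves with the tray; axes as at the hook point, which is 24 mm towards -x of it and 32 mm higher. The bay is 48 mm along the rails and 78 mm wide, with 7 mm high walls at its sides and far end, where the board's pocket begins.
- empty_tray_hook (a point): The same point on the empty tray, which has the same shape and size and a dock of the same shape: middle of the top edge of the lip's rear face, x along the rails into the dock (push towards +x to close). The lip's front face, the face to push, is 10 mm towards -x from this point and reaches 36 mm down.
- board_dock: The board tray's dock, fixed to the desk, 160 mm along its x (the rail direction, inwards), 108 mm wide; origin at the centre of its underside. Rails 21 mm high on both sides; a bridge 51 mm high across it, its near edge 80 mm behind the lip's rear face when the tray is home. Either dock may be on the left.
- empty_dock: The empty tray's dock, fixed, of the same shape and size.
- board_tray (a joint): Travel in m of the tray that carries the circuit board: 0 fully home (as it starts), 0.090 drawn out to its stop. Friction about 2 N plus 8 N per m/s; stays where it is left.
- empty_tray (a joint): Travel in m of the empty tray: 0 fully home, 0.090 fully out; it starts 0.05 to 0.085 out. Friction about 2 N plus 8 N per m/s; stays where it is left.
- circuit_board: Loose bare circuit board, 88 mm along the rails, 50 mm across, about 10 mm high with its parts, lying in the pocket of the board tray, partly under the bridge. Origin at the centre of its underside, 97 mm behind the hook point and 32 mm below it. Not to be touched.
- tape_roll: Loose black tape roll lying flat, 72 mm across, 17 mm high; a bystander. Origin at the centre of its underside.
- spudger: Loose black plastic spudger, 170 x 28 x 14 mm, lying flat on the desk left of the left-hand dock, its length pointing away from the robot; a bystander. Origin at the centre of its underside.
- cutters: Loose blue-handled side cutters, 122 x 74 x 16 mm, lying left of the tape roll, well clear of the docks; a bystander. Origin at the centre of the underside.

How it is judged:
On the way, in this order (a step that is already met when the one before it is completed fails the run):
1. the empty tray is pushed fully home while the board tray is still home (value of joint empty_tray below 0.006 m and value of joint board_tray below 0.015 m), for 0.2 s.
2. the board tray is drawn out to its stop, the board in it (value of joint board_tray above 0.08 m and value of joint empty_tray below 0.006 m and x of circuit_board in the frame of board_tray_hook between 0.091 and 0.103 m and y of circuit_board in the frame of board_tray_hook between -0.007 and 0.007 m and z of circuit_board in the frame of board_tray_hook between -0.036 and -0.028 m), for 0.2 s.
At the end, for the whole second after the job is handed in: The board tray is out to its stop (at least 80 of 90 mm), the empty tray is home (within 6 mm), the board lies seated and at rest in its pocket (all of step 2 and linear speed of circuit_board below 0.02 m/s); the robot touches nothing.
It fails at once if the circuit board is touched by the fingers (contact force between the fingers and circuit_board above 0.5 N).
It fails at once if the circuit board is lifted out of its tray (z of circuit_board in the frame of board_tray_hook above -0.022 m).
It fails at once if a tray's lip is gripped front and back ((contact force between the fingers and board_tray_c7 above 2 N and contact force between the fingers and board_tray_c8 above 2 N) or (contact force between the fingers and empty_tray_c7 above 2 N and contact force between the fingers and empty_tray_c8 above 2 N)).
It fails at once if the tape roll, the spudger or the cutters are lifted or moved more than 20 mm (distance of any of tape_roll, spudger, cutters from where it was at the start of the episode above 0.02 m).
It also fails if it takes over 45 s, if anything falls off the work surface, if the arm or the gripper's body presses on something with over 40 N, if the wrist force passes 120 N, or if a joint passes its speed limit or range.

## Working session

There is one attempt and no reset: what is moved stays moved. The work goes in short steps, Python scripts to look and compute and a tool call to move; the robot and the scene stay as the last step left them, time stands still between calls to the robot, and variables do not carry over. Pictures are saved under pics/ and viewed, at most 10 in all, crops included, and the job is handed in when it is done.

Besides the shell and the picture viewer there is one more tool, called after ">>>" as name([rows], argument=value, ...), one row to a line, values as JSON. drive_tool: Moves the arm, as the interface text tells. Its arguments: {"type":"object","properties":{"motion":{"type":"array","items":{"type":"array"}},"force":{"type":"number"}},"required":["motion"]}

```bash
mkdir -p pics; python3 - <<'E'
from bench import ctrl
import cv2
for n in("top","side"):
    cv2.imwrite(f"pics/{n}0.png",ctrl.get_image(n)[:,:,::-1]); print(n,ctrl.calibration(n))
print(ctrl.calibration("wrist"));s=ctrl.get_state();print(s)
E
```

```text
top {'K': array([[393.57592278,   0.        , 324.74078633],
       [  0.        , 393.57592278, 198.77987424],
       [  0.        ,   0.        ,   1.        ]]), 'distortion': array([-0.08900615,  0.        ,  0.        ,  0.        ,  0.        ]), 'origin': array([0.33732187, 0.03413784, 0.98915426]), 'attitude': array([ 0.15454098, -0.14241291, -1.57581542])}
side {'K': array([[467.58110113,   0.        , 323.77319687],
       [  0.        , 467.58110113, 200.26079558],
       [  0.        ,   0.        ,   1.        ]]), 'distortion': array([-0.0730555,  0.       ,  0.       ,  0.       ,  0.       ]), 'origin': array([ 0.49574983, -0.85365335,  0.65278417]), 'attitude': array([ 0.96047584, -0.00833442,  0.0150191 ])}
{'K': array([[289.81098562,   0.        , 319.0841502 ],
       [  0.        , 289.81098562, 200.78702939],
       [  0.        ,   0.        ,   1.        ]]), 'distortion': array([-0.03476162,  0.        ,  0.        ,  0.        ,  0.        ]), 'tool_from_camera': array([[-3.37649616e-04,  9.68274710e-01,  2.49887920e-01,
         6.69072936e-02],
       [ 9.
[... 277 characters left out ...]
: array([ 1.2340684 ,  0.32178218, -0.0700802 ,  1.45155658,  0.02261352,
        1.37079025, -0.05688226]), 'qd': array([ 6.87224401e-04, -3.09842829e-03,  7.15354126e-04, -4.22413034e-03,
        3.78775562e-04,  5.86842800e-05,  3.26442940e-04]), 'joint_torque': array([ 5.13778741e-04, -4.92567873e+01, -4.05530417e-01, -3.13396454e+01,
       -6.41408237e-02,  3.94438673e-02,  8.09658150e-05]), 'position': array([ 0.22321503, -0.61007363,  0.29124731]), 'tool_rot': array([-3.09169613e+00, -5.48028773e-01,  6.44117307e-04]), 'ft_force': array([0.05652719, 0.04198955, 0.16864211]), 'torque': array([-0.0362773 , -0.0549458 , -0.00516778]), 'grip_force': 0.0, 'grip_width': 1.0000455117106883}
```

View pics/top0.png

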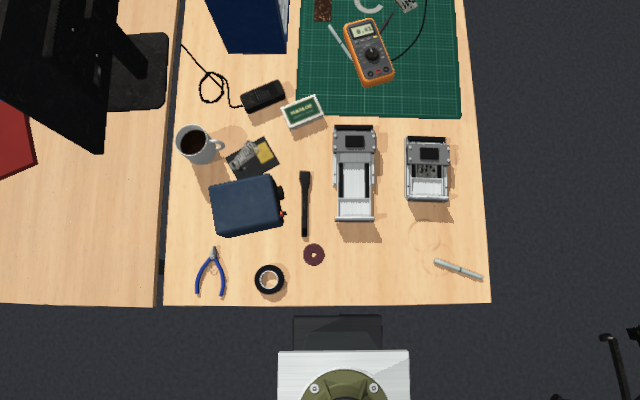

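View pics/side0.png

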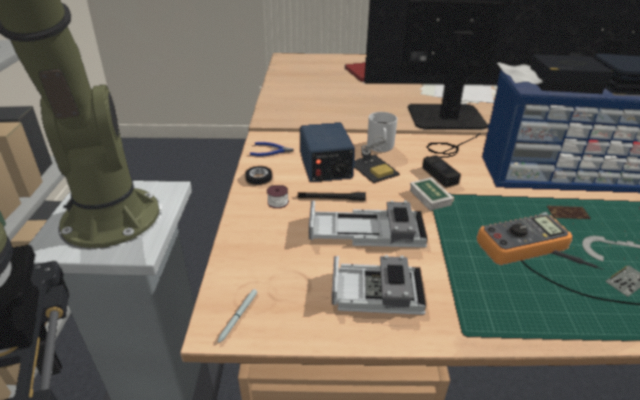

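The top view shows the empty tray out at the left, with its lip around (355,220). The board tray is home at the right, lip around (428,199). Next I'll enlarge crops for corners.

```bash
python3 - <<'E'
import cv2,numpy as np
t=cv2.imread("pics/top0.png")[115:230,325:460]; s=cv2.imread("pics/side0.png")[195:320,300:435]
cv2.imwrite("pics/tc.png",cv2.resize(t,None,fx=5,fy=5,interpolation=cv2.INTER_CUBIC))
cv2.imwrite("pics/sc.png",cv2.resize(s,None,fx=4.5,fy=4.5,interpolation=cv2.INTER_CUBIC))
E
```

```text
(no output)
```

View pics/tc.png

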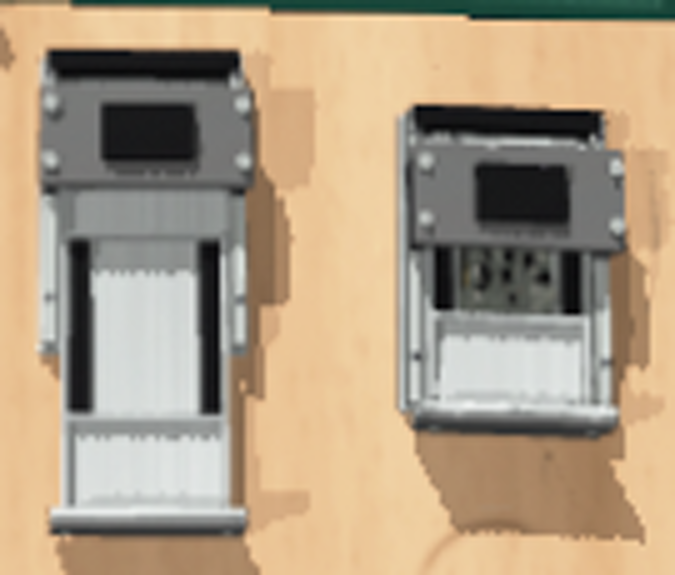

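View pics/sc.png

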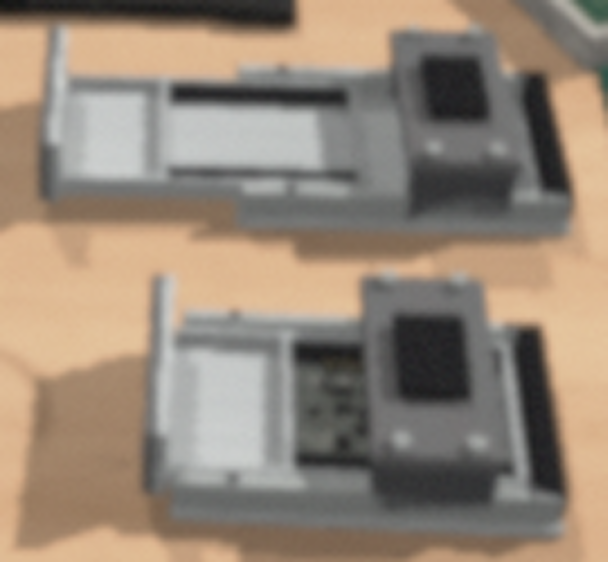

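The top crop shows the empty lip's rear top edge from (52,509) to (245,509), and the board lip's from (414,406) to (617,406). The side crop shows their left top corners at about (66,28) and (172,277). I'll triangulate those and get the directions from the dock edges.

```bash
cat >h.py <<'E'
import numpy as np,cv2
from scipy.spatial.transform import Rotation as R
from bench import ctrl
def ray(n,p,pose=None):
    c=ctrl.calibration(n)
    u=cv2.undistortPoints(np.array([[p]],float),c["K"],c["distortion"])[0,0]
    d=np.array([u[0],-u[1],-1.])
    if n=="wrist":
        T=c["tool_from_camera"];r=R.from_rotvec(pose[1])
        return pose[0]+r.apply(T[:3,3]), r.apply(T[:3,:3]@d)
    return np.array(c["origin"]),R.from_rotvec(c["attitude"]).apply(d)
def atz(r,z): o,d=r; return o+d*(z-o[2])/d[2]
def tri(rs):
    A=0;b=0
    for o,d in rs:
        d=d/np.linalg.norm(d);P=np.eye(3)-np.outer(d,d);A=A+P;b=b+P@o
    return np.linalg.solve(A,b)
E
python3 - <<'E'
from h import *
np.set_printoptions(precision=4,suppress=True)
T=lambda x,y:ray("top",(325+(x+.5)/5-.5,115+(y+.5)/5-.5))
S=lambda x,y:ray("side",(300+(x+.5)/4.5-.5,195+(y+.5)/4.5-.5))
for n,l,r,s in(("empty",(52,509),(245,509),(66,28)),("board",(414,406),(617,406),(172,277))):
    a,b=atz(T(*l),.044),atz(T(*r),.044)
    print(n,a,b,"mid",(a+b)/2,"w",np.linalg.norm(a-b),"yaw",np.degrees(np.arctan2(*(a-b)[[0,1]])*-1))
    print(" side@44",atz(S(*s),.044),"tri",tri([T(*l),S(*s)]))
# bridge top near edges z=.051
for n,l,r in(("e",(40,186),(250,190)),("b",(412,243),(622,250))):
    a,b=atz(T(*l),.051),atz(T(*r),.051); print(n,a,b,(a+b)/2,np.linalg.norm(a-b),np.degrees(-np.arctan2(*(a-b)[[0,1]])))
s=ctrl.get_state();print(R.from_rotvec(s["tool_rot"]).as_matrix())
E
```

```text
empty [0.4742 0.0161 0.044 ] [ 0.4732 -0.0775  0.044 ] mid [ 0.4737 -0.0307  0.044 ] w 0.09363417531337084 yaw -0.6415740870752574
 side@44 [0.4747 0.014  0.044 ] tri [0.4746 0.0161 0.0425]
board [ 0.5232 -0.1623  0.044 ] [ 0.5221 -0.2631  0.044 ] mid [ 0.5227 -0.2127  0.044 ] w 0.10085216571317404 yaw -0.6124064264422864
 side@44 [ 0.5253 -0.1719  0.044 ] tri [ 0.5251 -0.1638  0.0366]
e [0.6354 0.0199 0.051 ] [ 0.6322 -0.0845  0.051 ] [ 0.6338 -0.0323  0.051 ] 0.10446046590832346 -1.7380167434755593
b [ 0.6041 -0.164   0.051 ] [ 0.5997 -0.2691  0.051 ] [ 0.6019 -0.2165  0.051 ] 0.10516787056897015 -2.386788201896275
[[ 0.9391  0.3437 -0.0007]
 [ 0.3437 -0.9391  0.0016]
 [-0.0001 -0.0017 -1.    ]]
```

>>> drive_tool([
  [[0,0,0],[0,0,7.2],-1],
  [[0,0,0],[0,0,7.2],-1],
  [[0,0,0],[0,0,7.2],-1],
  [[2.1,-5,0],[0,0,0],-1],
  [[2.1,-5,0],[0,0,0],-1],
  [[2.1,-5,0],[0,0,0],-1],
  [[2.1,-5,0],[0,0,0],-1],
  [[2.1,-5,0],[0,0,0],-1],
  [[2.1,-5,0],[0,0,0],-1],
  [[2.1,-5,0],[0,0,0],-1],
  [[2.1,-5,0],[0,0,0],-1],
  [[2.1,-5,0],[0,0,0],-1],
])

```text
time: 1.6
position: [0.4243, -0.1638, 0.2921]
tool_rot: [3.141, -0.041, -0.0]
ft_force: [0.5, -0.1, -0.4]
grip_width: 0.004
grip_force: 0.0
```

>>> drive_tool([
  [[1.5,-4,0],[0,0,0],-1],
  [[0,0,0],[0,0,0],-1],
  [[0,0,0],[0,0,0],-1],
])

```text
time: 1.98
position: [0.4397, -0.1267, 0.2919]
tool_rot: [3.141, -0.042, -0.001]
ft_force: [0.0, -0.1, 0.4]
grip_width: 0.007
grip_force: 0.0
```

```bash
python3 - <<'E'
from h import *
s=ctrl.get_state();im=ctrl.get_image("wrist")[:,:,::-1]
np.save("p1.npy",[s["position"],s["tool_rot"]]);cv2.imwrite("pics/w1.png",im)
cv2.imwrite("pics/w1c.png",cv2.resize(im,(800,500),interpolation=cv2.INTER_CUBIC))
print(s["position"],R.from_rotvec(s["tool_rot"]).as_matrix(),s["grip_width"],s["time"])
E
```

```text
[ 0.43967162 -0.12665062  0.29194149] [[ 9.99643677e-01 -2.66807697e-02 -8.09721164e-04]
 [-2.66811970e-02 -9.99643857e-01 -5.21513299e-04]
 [-7.95518412e-04  5.42931802e-04 -9.99999536e-01]] 0.007178528561817541 1.975
```

View pics/w1c.png

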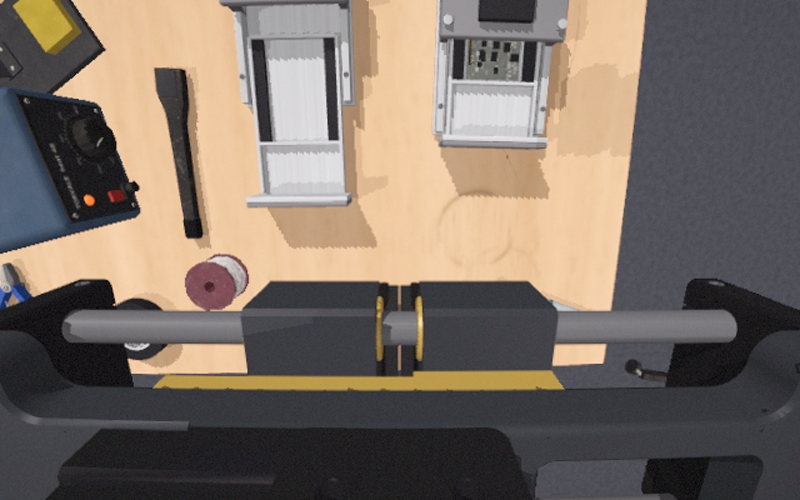

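The wrist view shows the empty lip around (300,200) and the board lip around (492,141). I'll zoom in for edges.

```bash
python3 - <<'E'
import cv2,numpy as np
im=cv2.imread("pics/w1.png")[80:175,185:450]
cv2.imwrite("pics/w1z.png",cv2.resize(im,None,fx=3,fy=3,interpolation=cv2.INTER_CUBIC))
E
```

```text
(no output)
```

View pics/w1z.png

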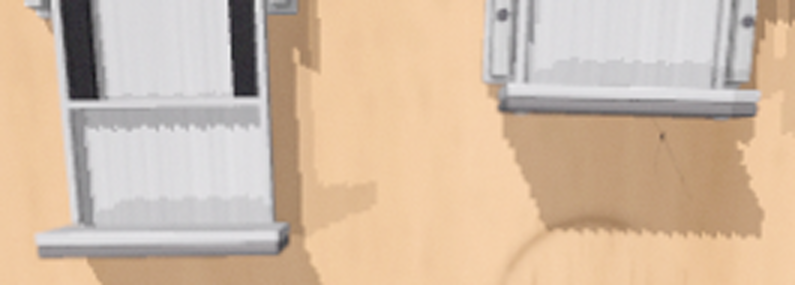

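```bash
python3 - <<'E'
from h import *
np.set_printoptions(precision=4,suppress=True)
p=np.load("p1.npy")
W=lambda x,y:ray("wrist",(185+(x+.5)/3-.5,80+(y+.5)/3-.5),p)
T=lambda x,y:ray("top",(325+(x+.5)/5-.5,115+(y+.5)/5-.5))
for n,l,r,tl,tr in(("empty",(38,232),(288,224),(52,509),(245,509)),("board",(504,85),(759,91),(414,406),(617,406))):
    a,b=atz(W(*l),.044),atz(W(*r),.044)
    print(n,a,b,"mid",(a+b)/2,"w",np.linalg.norm(a-b),"yaw",-np.degrees(np.arctan((a-b)[0]/(a-b)[1])))
    print(" tri",tri([W(*l),T(*tl)]),tri([W(*r),T(*tr)]))
E
```

```text
empty [0.4758 0.0144 0.044 ] [ 0.476  -0.0839  0.044 ] mid [ 0.4759 -0.0347  0.044 ] w 0.09826505652941324 yaw 0.07975237102031378
 tri [0.4752 0.0162 0.0394] [ 0.4751 -0.0805  0.0248]
board [ 0.5255 -0.1678  0.044 ] [ 0.5213 -0.2644  0.044 ] mid [ 0.5234 -0.2161  0.044 ] w 0.09660042240098848 yaw -2.505180343058399
 tri [ 0.5281 -0.1698  0.0147] [ 0.5208 -0.2611  0.0514]
```

>>> drive_tool([
  [[0,-4.6,0],[0,0,0],-1],
  [[0,-4.7,0],[0,0,0],-1],
  [[0,0,4],[0,0,0],-1],
  [[0,0,4],[0,0,0],-1],
  [[0,0,4],[0,0,0],-1],
  [[0,0,4],[0,0,0],-1],
  [[0,0,2],[0,0,0],-1],
  [[0,0,1.7],[0,0,0],-1],
  [[0,0,0],[0,0,0],-1],
])

```text
time: 3.15
position: [0.4417, -0.0337, 0.0942]
tool_rot: [-3.141, 0.043, 0.004]
ft_force: [-0.5, 1.2, 1.1]
grip_width: 0.003
grip_force: 0.0
```

>>> drive_tool([
  [[1,0,0],[0,0,0],-1],
  [[1,0,0],[0,0,0],-1],
  [[1,0,0],[0,0,0],-1],
  [[1,0,0],[0,0,0],-1],
  [[1,0,0],[0,0,0],-1],
  [[1,0,0],[0,0,0],-1],
  [[1,0,0],[0,0,0],-1],
  [[0.6,0,0],[0,0,0],-1],
  [[0.5,0,0],[0,0,0],-1],
  [[0.3,0,0],[0,0,0],-1],
  [[0,0,0],[0,0,0],-1],
])

```text
time: 4.53
position: [0.5269, -0.0351, 0.0952]
tool_rot: [-3.141, 0.041, -0.002]
ft_force: [0.0, -0.0, 0.2]
grip_width: 0.008
grip_force: 0.1
```

>>> drive_tool([
  [[0.3,0,0],[0,0,0],-1],
  [[0.3,0,0],[0,0,0],-1],
  [[0.3,0,0],[0,0,0],-1],
])

```text
time: 4.9
position: [0.5356, -0.0353, 0.0952]
tool_rot: [3.141, -0.041, -0.0]
ft_force: [-1.9, 0.3, 1.1]
grip_width: 0.004
grip_force: 1.1
```

>>> drive_tool([
  [[0.3,0,0],[0,0,0],-1],
  [[0.3,0,0],[0,0,0],-1],
])

```text
time: 5.15
position: [0.5378, -0.0354, 0.0947]
tool_rot: [3.14, -0.041, -0.016]
ft_force: [-17.1, 1.3, 14.3]
grip_width: 0.006
grip_force: 8.7
```

>>> drive_tool([
  [[0,0,0],[0,0,0],-1],
  [[0,0,0],[0,0,0],-1],
  [[-1,0,0],[0,0,0],-1],
  [[-2,0,0],[0,0,0],-1],
  [[0,0,-4],[0,0,0],-1],
  [[0,0,-4],[0,0,0],-1],
  [[1,4.5,0],[0,0,0],-1],
  [[1,4.5,0],[0,0,0],-1],
  [[1,4.5,0],[0,0,0],-1],
  [[1,4.5,0],[0,0,1],-1],
  [[0,0,0],[0,0,0],-1],
  [[0,0,0],[0,0,0],-1],
])

```text
time: 6.65
position: [0.5471, -0.2154, 0.1752]
tool_rot: [-3.14, 0.069, -0.001]
ft_force: [0.0, 0.1, 0.5]
grip_width: 0.008
grip_force: 0.0
```

```bash
python3 - <<'E'
from h import *
s=ctrl.get_state();w=ctrl.get_image("wrist")[:,:,::-1];c=ctrl.get_image("side")[:,:,::-1]
np.save("p2.npy",[s["position"],s["tool_rot"]])
cv2.imwrite("pics/w2.png",w);cv2.imwrite("pics/s2.png",c)
a=cv2.resize(w[60:330,150:490],(680,540)) 
b=cv2.resize(c[150:330,280:450],(510,540),interpolation=cv2.INTER_CUBIC)
cv2.imwrite("pics/m2.png",cv2.resize(np.hstack([a,b]),(800,363)))
print(s["position"],s["tool_rot"])
E
```

```text
[ 0.54708932 -0.21541478  0.17523552] [-3.14048572e+00  6.85087498e-02 -1.46701754e-03]
```

View pics/m2.png

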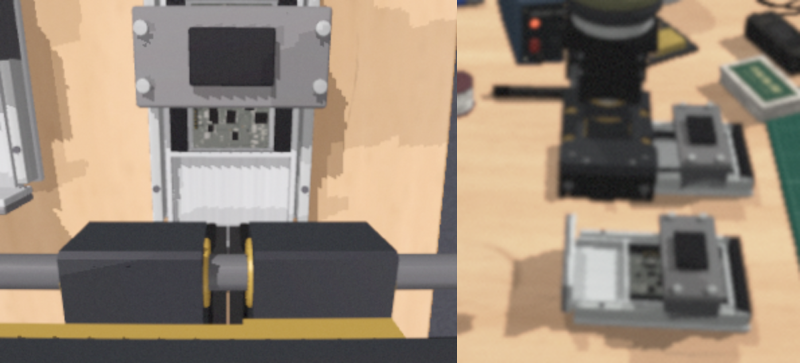

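```bash
python3 - <<'E'
from h import *
p=np.load("p2.npy");k=1190/800/2
for x,y in((167,154),(298,151)): print(atz(ray("wrist",(150+x*k,60+y*k),p),.019))
E
```

```text
[ 0.5753664  -0.17848592  0.019     ]
[ 0.57360063 -0.26292923  0.019     ]
```

The bay's far wall measures x ≈ 0.573, which agrees with the hook estimate. So the finger is centred over the bay, and I can descend.

>>> drive_tool([
  [[0,0,3],[0,0,0],-1],
  [[0,0,2],[0,0,0],-1],
  [[0,0,1],[0,0,0],-1],
  [[0,0,1],[0,0,0],-1],
  [[0,0,1],[0,0,0],-1],
  [[0,0,0],[0,0,0],-1],
])

```text
time: 7.5
position: [0.5464, -0.2157, 0.0946]
tool_rot: [-3.14, 0.069, 0.002]
ft_force: [-0.4, 0.2, -0.1]
grip_width: 0.003
grip_force: 0.0
```

>>> drive_tool([
  [[-0.4,0,0],[0,0,0],-1],
  [[-0.4,0,0],[0,0,0],-1],
  [[-0.4,0,0],[0,0,0],-1],
  [[-0.4,0,0],[0,0,0],-1],
  [[-0.5,0,0],[0,0,0],-1],
  [[-0.6,0,0],[0,0,0],-1],
  [[-0.6,0,0],[0,0,0],-1],
  [[-0.6,0,0],[0,0,0],-1],
  [[-0.6,0,0],[0,0,0],-1],
  [[-0.6,0,0],[0,0,0],-1],
  [[-0.6,0,0],[0,0,0],-1],
  [[-0.6,0,0],[0,0,0],-1],
])

```text
time: 9.0
position: [0.4835, -0.213, 0.0953]
tool_rot: [3.141, -0.069, 0.0]
ft_force: [2.1, 0.0, 2.9]
grip_width: 0.004
grip_force: 1.2
```

>>> drive_tool([
  [[-0.6,0,0],[0,0,0],-1],
  [[-0.6,0,0],[0,0,0],-1],
  [[-0.6,0,0],[0,0,0],-1],
  [[-0.6,0,0],[0,0,0],-1],
  [[-0.5,0,0],[0,0,0],-1],
  [[-0.3,0,0],[0,0,0],-1],
  [[-0.3,0,0],[0,0,0],-1],
  [[-0.2,0,0],[0,0,0],-1],
  [[-0.2,0,0],[0,0,0],-1],
])

```text
time: 10.12
position: [0.446, -0.2113, 0.0953]
tool_rot: [3.141, -0.068, 0.005]
ft_force: [7.9, 0.1, -5.2]
grip_width: 0.007
grip_force: 4.2
```

>>> drive_tool([
  [[-0.2,0,0],[0,0,0],-1],
  [[-0.2,0,0],[0,0,0],-1],
])

```text
time: 10.38
position: [0.4454, -0.2112, 0.0957]
tool_rot: [3.14, -0.067, 0.018]
ft_force: [16.8, -1.2, -12.8]
grip_width: 0.003
grip_force: 8.7
```

At the stop: the force is rising and there is no further travel. I'll ease off, lift out and move back to check.

>>> drive_tool([
  [[0.7,0,0],[0,0,0],-1],
  [[0.8,0,0],[0,0,0],-1],
  [[0,0,-2],[0,0,0],-1],
  [[0,0,-4],[0,0,0],-1],
  [[0,0,-4],[0,0,0],-1],
  [[0,0,-4],[0,0,0],-1],
  [[0,5,-2],[0,0,0],-1],
  [[0,5,0],[0,0,0],-1],
  [[0,5,0],[0,0,0],-1],
  [[0,5,0],[0,0,0],-1],
  [[0,0,0],[0,0,0],-1],
  [[0,0,0],[0,0,0],-1],
])

```text
time: 11.88
position: [0.447, -0.4108, 0.2545]
tool_rot: [-3.139, 0.068, 0.002]
ft_force: [0.6, -0.2, -0.2]
grip_width: 0.007
grip_force: 0.0
```

```bash
python3 - <<'E'
from h import *
s=ctrl.get_state();print(s["position"],s["ft_force"])
c=ctrl.get_image("top")[:,:,::-1]
cv2.imwrite("pics/t3.png",cv2.resize(c[115:230,325:460],None,fx=5,fy=5,interpolation=cv2.INTER_CUBIC))
E
```

```text
[ 0.44702792 -0.41081006  0.25450802] [ 0.59503023 -0.17629973 -0.24345924]
```

View pics/t3.png

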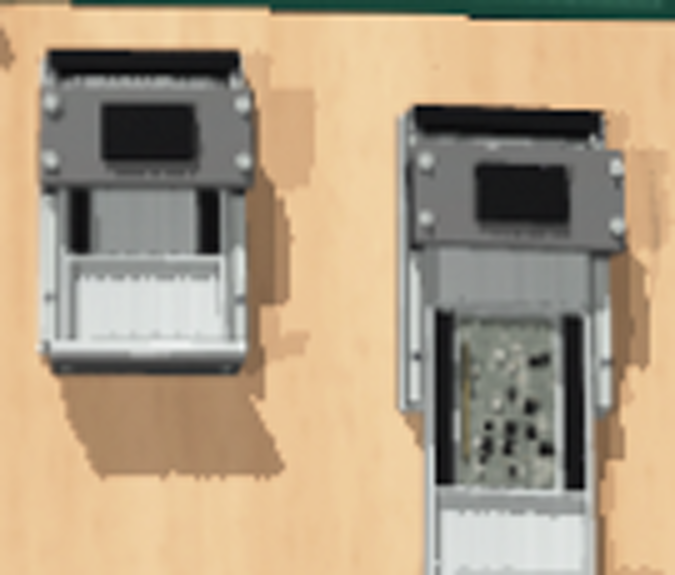

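The empty tray is home, with its lip against the rails at (150,350). The board tray is out, with the board seated in its pocket at (510,400).

```bash
python3 -c "
from bench import ctrl
print(ctrl.close_job())"
```

```text
the job is handed in; nothing more can be done
None
```

The empty tray is pushed home and the board tray is drawn out to its stop with the board seated. The arm is clear and the job is handed in; no verdict was returned.

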